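# Drape the wide drip guard over the drying bar

### The arm

A 6-joint arm with a two-finger parallel gripper is mounted at the origin on a cart in front of the work surface, level with it; the furniture and walls round the work are solid. World frame = base frame: x ahead of the robot, y to its left, z up, the work surface at z = 0. Lengths are in m, angles in rad, forces in N, time in s.
With the tool pointing down it reaches from about 0.325 to 0.775 m from the base axis. Payload 5.5 kg.
Tool frame: the origin (TCP) lies between the finger pads; the fingertips stand 14 mm ahead of it and the grasp point (between the pads) lies 5 mm behind it; z points along the fingers, y is the direction in which the jaws open and shut (so a half turn about z gives the same grasp; the last joint's range is limited). The gripper opens to 88 mm and grips with 3 to 60 N. Pads are 20 mm wide; open, the fingers measure 115 mm over their backs; the gripper's body (75 mm by 178 mm) begins 61 mm behind the grasp point.
Start: joints at [1.127, 0.091, 1.231, -0, 1.82, -0.057], TCP at [0.226, 0.556, 0.237] pointing down, gripper open.
Joint ranges: [-2.87, 2.87], [-0.86, 2.18], [0.17, 2.46], [-1.51, 4.65], [0.06, 2.69], [-2.65, 2.65]. Speed limits (rad/s): [2.57, 2.57, 3.01, 3.14, 3.14, 3.14].

### API

Orientations are given as a rotation vector (axis times angle).
In Python, from rig import manip gives the robot as it stands. Calls block until the motion is done:
- manip.goto(position, orientation): joint-space move of the TCP to a pose.
- manip.servo_line(position, feed=0.15, frame=None): straight line of the TCP; frame=None keeps the orientation; feed is the mean speed in m/s.
- manip.move_j(angles): joint-space move.
- manip.set_gripper(opening, force=None): finger opening in m; force is the grip in N (None keeps the last); returns when the fingers have stopped.
- manip.sleep(seconds).
- manip.solve_ik(position, orientation): joint angles nearest the present ones, or None.
- manip.get_image(name): name is "scene" or "top" or "wrist"; returns (picture, depth): 384x512x3 uint8, blue, green, red; 384x512 float32, m along the optical axis (not along the pixel's ray), 0 where there is no reading.
- manip.camera_params(name): a dict with "intrinsics" (3x3 intrinsics, pixels), "k1" (the pictures are not rectified: a ray, as slopes to the right and down, at radius r is drawn at 1 + k1 r^2 times it, then the intrinsics apply), "R" (3x3) and "t" (3): a world point X has camera coordinates R X + t. Camera axes: x right, y down, z forward; pixel columns grow to the right and rows downward; lengths in m; the calibration is good to about 2 mm. A picture is of the moment at which its call begins: read the wrist's pose just before it. camera_params takes no time and is no camera call; for the wrist camera it gives the pose at the moment of the call.
A pose or a line that the arm cannot do raises manip.PlanningError and nothing moves.
- manip.job_done(): hands the job in, once; it reports no verdict.
Readings, each from a call of its own:
- manip.current_clock(): time.
- manip.current_qpos(): joint angles.
- manip.current_joint_vel(): joint speeds.
- manip.current_tau(): joint torques, N m.
- manip.current_position(): TCP position.
- manip.current_orientation(): TCP orientation.
- manip.current_contact_force(): force on the tool from outside, world axes, zero at the start.
- manip.current_torque(): the same for the moment, N m.
- manip.current_width(): finger opening in m.
Only numpy, scipy, OpenCV 4.12 (cv2) and the standard library are available. Lean on these libraries where they do the work, as an engineer would, in place of code of your own. Each camera call takes 0.05 s, during which the arm holds its last target. There are 200 camera calls.

### The job

Get the roller-drying stand ready: push its swing-out bar in against its rubber stop, so that it lies along the front of the wooden ledge. Then slide the wider of the two bent-metal drip guards standing on it forward off the front edge of the ledge, without lifting it up, so that it drops astride the bar and hangs there still and about level, with the bar still closed. Leave the narrow guard where it is on the ledge.

Things in the scene. Friction and masses are not known exactly. Their poses are not given: they have to be found in the camera images.
- stand: Fixed pale wooden stand. Origin on the bench, below the middle of the ledge's front edge; x to the ledge's back, y along it to its left end, z up. Base board 230 x 400 mm on rubber feet. Ledge x 0 to 160, y -180 to 180 mm, top 120 mm up, 8 mm thick, rimless. Pivot post (x -23, y 185 mm); rubber-topped stop post (x -8, y -165 mm), no higher than the ledge.
- ledge_edge (a point): Point on the top of the ledge, in the middle of its front edge (120 mm above the bench); axes as the stand's.
- swing_bar (a joint): Angle (rad) of the level round steel bar, 12 mm thick, 365 mm long, hinged on the pivot post at the stand's left front. 0: against the stop, parallel to the ledge, axis 23 mm before its edge; grows to 1.0 as the free right end swings out to the front. Bar axis 111 mm above the bench, its top 3 mm below the ledge's top. Slightly stiff (0.2 N m), stays where left.
- bar_mid (a point): Point on the bar's axis, 185 mm from the pivot axis (mid-ledge when the bar is closed), 111 mm above the bench; x across the bar, y along it towards the pivot, z up.
- wide_guard: Guard to drape: bent metal, 160 g, 110 mm long (y), ends open. Section: a channel, 30 wide and 30 to 32 high inside, sheet 3; along its rear foot a round 7 mm hem (rearmost at x +21 mm); from its front foot a flat lip forward to x -59 mm. Origin under the ridge at the underside, z up. Starts on the ledge, lip to the front, up to 7 degrees askew. Hung, its origin is 25 mm under the bar axis.
- narrow_guard: The narrower loose guard, same section but 60 mm long (y), 100 g, on the other half of the ledge, centres about 160 mm apart; which half is which varies. Origin and axes as for the wide one. Must stay.

How it is judged:
On the way, in this order (a step that is already met when the one before it is completed fails the run):
1. the bar is swung in against its stop while the wide guard still stands on the ledge (value of joint swing_bar below 0.05 rad and z of wide_guard in the frame of ledge_edge above -0.008 m), for 0.2 s.
2. the wide guard sits astride the closed bar (value of joint swing_bar below 0.07 rad and z of wide_guard in the frame of bar_mid between -0.034 and -0.012 m), for 0.2 s.
At the end, for the whole second after the job is handed in: Bar closed (under 0.07 rad); wide guard at rest (under 30 mm/s) astride it, origin 12 to 34 mm below and at most 22 mm across from the bar axis, within 120 mm of bar_mid along it, tilted under 0.35 rad, aligned within 0.2 rad; narrow guard within 20 mm of its start (all of step 2 and x of wide_guard in the frame of bar_mid between -0.022 and 0.022 m and y of wide_guard in the frame of bar_mid between -0.12 and 0.12 m and angle between wide_guard's own z axis and vertical below 0.35 rad and angle between the y axis of wide_guard and the y axis of bar_mid, either way round below 0.2 rad and linear speed of wide_guard below 0.03 m/s and distance of narrow_guard from where it was at the start of the episode below 0.02 m); the robot touches nothing.
It fails at once if the wide guard is lifted more than 30 mm above the ledge (z of wide_guard in the frame of ledge_edge above 0.03 m).
It fails at once if the narrow guard is shifted by more than 20 mm (distance of narrow_guard from where it was at the start of the episode above 0.02 m).
It also fails if it takes over 50 s, if anything falls off the work surface, if the arm or the gripper's body presses on something with over 40 N, if the wrist force passes 120 N, or if a joint passes its speed limit or range.

## Working session

There is one attempt and no reset: what is moved stays moved. The work goes in short steps, each a Python script; the robot and the scene stay as the last script left them, time stands still between calls to the robot, and variables do not carry over. Pictures are saved under pics/ and viewed, about 8 in all and at most 12, crops included, and the job is handed in when it is done.

```bash
ls; mkdir -p pics
cat > h.py <<'E'
import numpy as np, cv2
from rig import manip
from scipy.spatial.transform import Rotation as Rn
def cloud(name):
    p=manip.camera_params(name); im,d=manip.get_image(name)
    K=np.array(p["intrinsics"]);R=np.array(p["R"]);t=np.array(p["t"])
    v,u=np.mgrid[0:384,0:512].astype(float)
    pts=cv2.undistortPoints(np.stack([u.ravel(),v.ravel()],1)[:,None],K,np.array([p["k1"],0,0,0.]))[:,0]
    X=np.c_[pts,np.ones(len(pts))]*d.reshape(-1,1)
    W=((X-t)@R).reshape(384,512,3); W[d==0]=np.nan
    return im,d,W
E
python3 - <<'E'
from h import *
for n in("scene","top"):
    im,d,W=cloud(n); cv2.imwrite(f"pics/{n}0.png",im); np.save(f"{n}0.npy",W)
    print(n,manip.camera_params(n)["t"],np.nanmin(W.reshape(-1,3),0),np.nanmax(W.reshape(-1,3),0),(d==0).mean())
print(manip.current_clock(),manip.current_orientation())
E
cd pics; python3 -c "
import cv2,numpy as np
cv2.imwrite('both0.png',cv2.resize(np.hstack([cv2.imread('scene0.png'),cv2.imread('top0.png')]),(800,300)))"
```

```text
pics
scene [-0.43145982  0.3184298   0.64878582] [ 0.04839611 -0.52221838 -0.92921578] [1.21410542 1.39413176 0.46063809] 0.004094441731770833
top [0.01350527 0.61789535 0.97806012] [-0.10140635 -1.09576926 -0.9408761 ] [1.15337202 0.70774933 0.19455167] 0.003946940104166667
0.1 [-6.03795746e-01 -3.08261965e+00  2.64938561e-03]
```

View pics/top0.png

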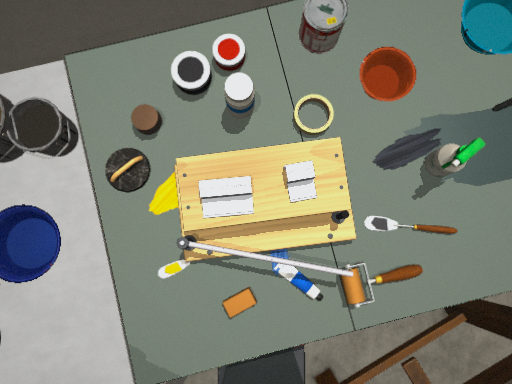

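View pics/scene0.png

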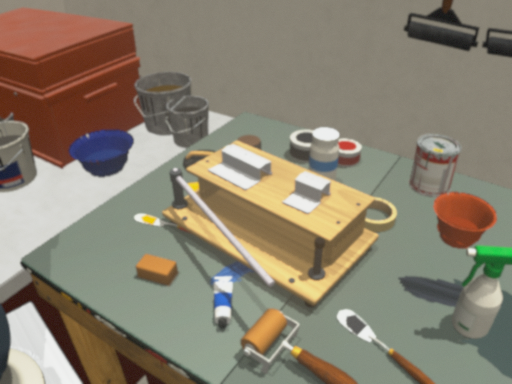

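Top view: ledge x≈178–350, y≈140–240. The wide guard is at (227,196), the narrow one at (300,180), and the bar runs from its pivot at (183,243) to its tip at (352,272), open about 0.3 rad. The scene view agrees. Next I measure.

```bash
cat > m.py <<'E'
from h import *
import sys
def stand(im,W):
    hsv=cv2.cvtColor(im,cv2.COLOR_BGR2HSV)
    z=W[...,2]
    wood=(hsv[...,1]>60)&(hsv[...,0]>10)&(hsv[...,0]<32)
    L=((abs(z-.12)<.008)&(wood|True)).astype(np.uint8)
    L=cv2.morphologyEx(L,cv2.MORPH_OPEN,np.ones((3,3)))
    n,l,s,c=cv2.connectedComponentsWithStats(L)
    k=1+np.argmax(s[1:,4]); P=W[l==k]
    return P
im=cv2.imread("pics/top0.png");W=np.load("top0.npy")
P=stand(im,W); r=cv2.minAreaRect(P[:,:2].astype(np.float32)); print("ledge",r,len(P),np.median(P[:,2])); print(cv2.boxPoints(r))
z=W[...,2]
for (u,v) in [(183,243),(352,272),(227,190),(227,205),(300,172),(300,188),(270,258),(342,216)]: print((u,v),W[v,u].round(4))
E
python3 m.py
```

```text
ledge ((0.6255225539207458, 0.007791191339492798), (0.17541003227233887, 0.35955312848091125), 8.085272789001465) 10845 0.1202656427186022
[[ 0.5134043   0.17344533]
 [ 0.5639743  -0.18253379]
 [ 0.7376408  -0.15786295]
 [ 0.6870708   0.19811617]]
(183, 243) [0.5037 0.1744 0.1284]
(352, 272) [ 0.4471 -0.1803  0.117 ]
(227, 190) [0.6132 0.0827 0.1541]
(227, 205) [0.5849 0.0844 0.1218]
(300, 172) [ 0.6521 -0.0677  0.1555]
(300, 188) [ 0.6226 -0.0706  0.1258]
(270, 258) [ 0.4741 -0.008   0.1192]
(342, 216) [ 0.5643 -0.1606  0.1185]
```

```bash
cat > f.py <<'E'
from h import *
O=np.array([.5540,-.0024]); th=np.radians(8.085)
ex=np.array([np.cos(th),np.sin(th)]);ey=np.array([-np.sin(th),np.cos(th)])
def toS(W): 
    d=W[...,:2]-O; return np.stack([d@ex,d@ey,W[...,2]],-1)
def toW(x,y,z): return np.r_[O+x*ex+y*ey,z]
def rep(W):
    S=toS(W); x,y,z=S[...,0],S[...,1],S[...,2]
    L=(abs(z-.12)<.003)&(x>-.03)&(x<.2)&(abs(y)<.2)
    for a,b in((-.15,-.1),(-.03,0.0),(.12,.16)):
        q=L&(y>a)&(y<b); print("ledge x",np.percentile(x[q],[.5,99.5]).round(4),end=" ")
    q=L&(x>.02)&(x<.15); print("y",np.percentile(y[q],[.5,99.5]).round(4))
    # guards: ridges
    R=((z>.145)&(z<.165)&(x>-.06)&(x<.17)&(abs(y)<.18)).astype(np.uint8)
    n,l,s,c=cv2.connectedComponentsWithStats(R)
    for k in range(1,n):
        if s[k,4]>60:
            P=S[l==k]; (cx,cy),wh,a=cv2.minAreaRect(P[:,:2].astype(np.float32)*1000)
            print("ridge",round(cx,1),round(cy,1),np.round(wh,1),round(a,1),"z",np.median(P[:,2]).round(4))
    B=(z>.085)&(z<.128)&(x<-.012)&(x>-.32)&(y<.16)&(y>-.22)
    P=S[B]; 
    if len(P)>20:
        vx,vy,x0,y0=cv2.fitLine(P[:,:2].astype(np.float32),cv2.DIST_HUBER,0,.001,.001).ravel()
        ang=np.arctan2(vx*-np.sign(vy)*-1,abs(vy)); print("bar ang",ang,"n",len(P),"x at y=.185",x0+(.185-y0)*vx/vy,"yrange",P[:,1].min(),P[:,1].max(),"z",np.median(P[:,2]))
E
python3 - <<'E'
from f import *
for n in("top","scene"): rep(np.load(n+"0.npy"))
S=toS(np.load("top0.npy"));im=cv2.imread("pics/top0.png")
# stop/pivot: high points near
x,y,z=S[...,0],S[...,1],S[...,2]
for c in((-.023,.185),(-.008,-.165)):
    m=(abs(x-c[0])<.03)&(abs(y-c[1])<.03)&(z>.1)&(x<.0); print(S[m].mean(0),S[m].min(0),S[m].max(0),m.sum())
# lip front by brightness
hsv=cv2.cvtColor(im,cv2.COLOR_BGR2HSV)
G=((hsv[...,1]<50)&(hsv[...,2]>150)&(z>.11)&(z<.17)&(x>0)&(x<.17)&(abs(y)<.18)).astype(np.uint8)
n,l,s,c=cv2.connectedComponentsWithStats(G)
for k in range(1,n):
    if s[k,4]>60: print(s[k],cv2.minAreaRect(S[l==k][:,:2].astype(np.float32)*1000),S[l==k].min(0),S[l==k].max(0))
E
```

```text
ledge x [0.0006 0.1585] ledge x [0.0005 0.1582] ledge x [0.0003 0.1581] y [-0.1777  0.1778]
ridge 91.4 -78.6 [36.4 57.5] 2.6 z 0.1538
ridge 79.2 79.5 [108.   36.4] 87.6 z 0.1538
bar ang 0.3065382 n 929 x at y=.185 -0.023665518 yrange -0.17105423186081373 0.15991845918405498 z 0.11567825982874735
ledge x [-0.0007  0.159 ] ledge x [-0.0011  0.1569] ledge x [-0.0003  0.1594] y [-0.1793  0.1775]
ridge 78.4 79.3 [108.4  38.9] 86.9 z 0.1546
ridge 91.0 -77.4 [40.4 58.6] 2.9 z 0.1543
bar ang 0.31088576 n 1048 x at y=.185 -0.025463752 yrange -0.17253566196611067 0.15945941622176316 z 0.1160572409795213
[-0.02489501  0.17741985  0.12064953] [-0.03691762  0.15508259  0.10132046] [-4.39811124e-05  1.95930908e-01  1.31106017e-01] 182
[-0.00845517 -0.1636066   0.1167881 ] [-0.01693871 -0.17178686  0.1060792 ] [-1.40539149e-04 -1.55586424e-01  1.21673670e-01] 62
[284 160  31  22 467] ((93.82571411132812, -81.19780731201172), (40.01457595825195, 62.94614028930664), 2.8341217041015625) [ 0.07241829 -0.11164314  0.12252761] [ 0.1153647  -0.04967857  0.16002309]
[199 176  53  22 876] ((79.20504760742188, 79.61815643310547), (107.8870620727539, 35.50834655761719), 87.92378234863281) [0.0600831  0.02512139 0.14840156] [0.09863886 0.13369755 0.15921102]
[287 179  30  23 499] ((53.192161560058594, -80.26939392089844), (39.956275939941406, 57.59707260131836), 2.7674546241760254) [ 0.03235759 -0.10934734  0.1174918 ] [ 0.07439302 -0.05126523  0.1289793 ]
[202 194  52  24 951] ((40.954261779785156, 81.2892074584961), (107.96170043945312, 40.70412063598633), 87.82240295410156) [0.01859616 0.02690477 0.11776361] [0.06234748 0.13504078 0.12882587]
```

```bash
cat >> f.py <<'E'
def ori(yaw_deg,q=None):
    # z down, tool y along +-stand x rotated by yaw; pick the nearer wrist
    best=None
    for s in(1,-1):
        a=th+np.radians(yaw_deg); y=s*np.array([np.cos(a),np.sin(a),0]); z=np.array([0,0,-1.]); x=np.cross(y,z)
        rv=Rn.from_matrix(np.c_[x,y,z]).as_rotvec(); j=manip.solve_ik(toW(-.02,0,.25),rv)
        if j is not None:
            c=abs(np.array(j)-manip.current_qpos()).max()
            if best is None or c<best[0]: best=(c,rv)
    return best[1]
E
python3 - <<'E'
from f import *
S=toS(np.load("scene0.npy")); T=toS(np.load("top0.npy"))
for A in(S,T):
    m=(A[...,0]>-.2)&(A[...,0]<-.03)&(abs(A[...,1]+.08)<.05); Z=A[m]; off=Z[:,0]-(-.023-(.185-Z[:,1])*np.tan(.307))
    print("front of bar max z",np.nanmax(Z[off<-.015][:,2]),"behind",np.nanmax(Z[off>.015][:,2]))
o=ori(0); print(o)
manip.set_gripper(0.0,10)
manip.goto(toW(-.155,-.08,.20),o); print(manip.current_clock(),manip.current_position(),manip.current_qpos())
manip.servo_line(toW(-.155,-.08,.109)); f0=np.array(manip.current_contact_force()); print(f0)
manip.servo_line(toW(-.055,-.08,.109),feed=.08)
x=-.055
while x>-1 and x<-.034:
    x+=.0015; manip.servo_line(toW(x,-.08,.109),feed=.03)
    f=(np.array(manip.current_contact_force())-f0)[:2]@ex; print(round(x,4),f.round(2))
    if f<-6: break
im,d,W=cloud("top"); rep(W)
manip.servo_line(toW(-.10,-.08,.109),feed=.1)
im,d,W=cloud("top"); rep(W); cv2.imwrite("pics/top1.png",im); print(manip.current_clock())
E
```

```text
front of bar max z 0.02812071167189982 behind 0.039489549742800834
front of bar max z 0.027949899808614863 behind 0.04096521718446577
[2.05931094 2.37251825 0.        ]
3.875 [ 0.41202958 -0.10291811  0.20006959] [-3.25063957e-01 -3.92539963e-01  1.73161109e+00  1.87851645e-04
  1.80243889e+00 -4.67235295e-01]
[ 0.2971964  -0.05067245 -0.04161732]
-0.0535 -0.3
-0.052 -1.44
-0.0505 -0.98
-0.049 -0.13
-0.0475 -1.56
-0.046 -0.36
-0.0445 -0.07
-0.043 -0.62
-0.0415 -0.55
-0.04 -0.47
-0.0385 0.88
-0.037 -6.04
ledge x [0.037  0.1588] ledge x [-0.0248  0.158 ] ledge x [-0.0245  0.1582] y [-0.1779  0.178 ]
ridge 91.6 -78.6 [36.5 57.8] 1.9 z 0.1539
ridge 79.5 79.5 [108.  37.] 87.9 z 0.1537
bar ang -0.0005105297 n 501 x at y=.185 -0.023339655 yrange -0.028788186509699866 0.1592371029150998 z 0.1157935925157201
ledge x [-0.0228  0.1585] ledge x [-0.0243  0.1588] ledge x [-0.0256  0.1583] y [-0.1775  0.178 ]
ridge 91.4 -78.6 [36.3 57.4] 2.8 z 0.154
ridge 79.2 79.4 [107.8  36.7] 87.8 z 0.1538
bar ang -0.0045944015 n 710 x at y=.185 -0.023817759 yrange -0.1786946810621329 0.15939259735429448 z 0.11570586956301733
9.9167
```

Run:
```python
from f import *
manip.servo_line(toW(-.10,-.08,.23),feed=.2)
manip.set_gripper(.07)
o=ori(-2.3)
manip.goto(toW(.0792,.0795,.23),o)
manip.servo_line(toW(.0792,.0795,.156),feed=.1)
f0=np.array(manip.current_contact_force())
manip.set_gripper(0.0,12)
print("width",manip.current_width(),"df",np.array(manip.current_contact_force())-f0,manip.current_position(),manip.current_clock())
im,d=manip.get_image("scene"); cv2.imwrite("pics/grip.png",cv2.resize(im[100:260,120:380],(780,480)))
```

```text
width 0.035862298596953765 df [-0.82151366 -0.05793034  0.66916101] [0.62131115 0.0874496  0.15613539] 14.2917
```

View pics/grip.png

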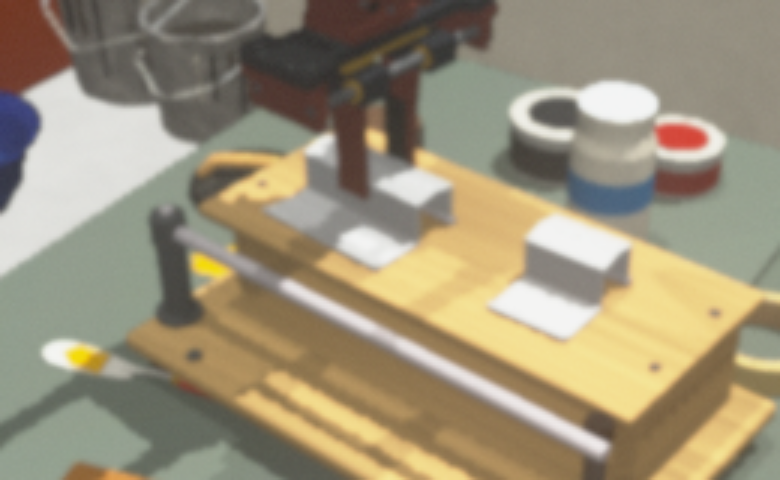

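Run:
```python
from f import *
f0=np.array(manip.current_contact_force())
o=ori(0)
for x in (.05,.02,-.005,-.026):
    manip.servo_line(toW(x,.0795,.156),feed=.06,frame=o)
    print(x,"df",(np.array(manip.current_contact_force())-f0).round(2),"w",round(manip.current_width(),4))
print(toS(np.array(manip.current_position())[None]),manip.current_orientation(),o)
im,d=manip.get_image("scene"); cv2.imwrite("pics/over.png",cv2.resize(im[100:260,120:380],(780,480)))
_,_,W=cloud("top"); rep(W); print(manip.current_clock())
```

```text
0.05 df [-1.67 -0.56  1.82] w 0.0357
0.02 df [-1.45 -1.34  2.28] w 0.0361
-0.005 df [-2.24  0.22  2.9 ] w 0.036
-0.026 df [ 0.94 -0.79 -2.33] w 0.0361
[[-0.02643784  0.07950117  0.15537809]] [-2.05893454e+00 -2.37189432e+00  1.10751439e-03] [2.05931094 2.37251825 0.        ]
ledge x [-0.0245  0.1585] ledge x [-0.025   0.1584] ledge x [0.0591 0.1587] y [-0.1779  0.1775]
ridge 91.6 -78.7 [36.4 58.3] 2.3 z 0.154
bar ang -0.025473552 n 489 x at y=.185 -0.030735621 yrange -0.17860926904929086 0.12447520896113098 z 0.11575194041257356
16.7917
```

View pics/over.png

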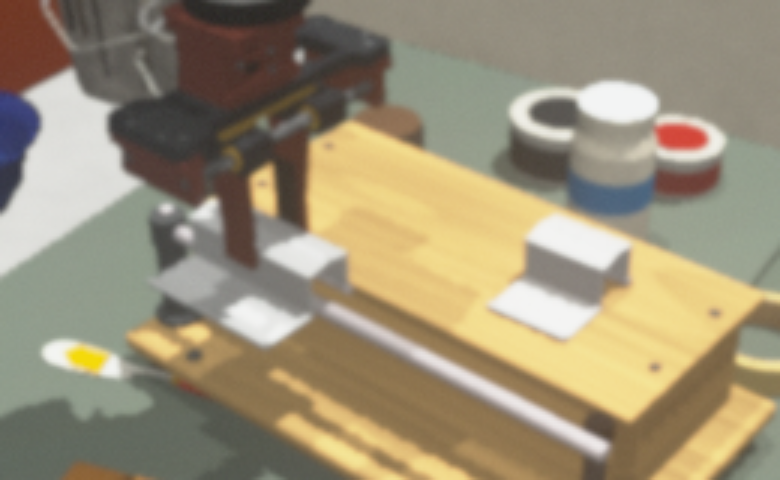

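The guard is held level over the bar, its rear edge past the ledge and the vertical force released. Next I lower it in small steps with a force check, then let it drop.

Run:
```python
from f import *
f0=np.array(manip.current_contact_force())
for z in np.arange(.154,.1369,-.0025):
    manip.servo_line(toW(-.026,.0795,z),feed=.04)
    df=np.array(manip.current_contact_force())-f0; print(round(z,4),df.round(2),round(manip.current_width(),4))
    if df[2]>4: print("blocked"); break
im,d=manip.get_image("scene"); cv2.imwrite("pics/low.png",cv2.resize(im[100:260,120:380],(780,480)))
if df[2]<4:
    manip.set_gripper(.055); manip.sleep(.3)
    manip.servo_line(toW(-.026,.0795,.25),feed=.12)
    im,d,W=cloud("scene"); S=toS(W)
    cv2.imwrite("pics/rel.png",cv2.resize(im[100:260,120:380],(780,480)))
    rep(W)
print(manip.current_clock())
```

```text
0.154 [0.5  0.87 0.12] 0.0361
0.1515 [0.53 1.59 0.2 ] 0.0355
0.149 [0.5  1.27 0.51] 0.036
0.1465 [0.06 0.86 0.54] 0.0356
0.144 [0.27 0.83 0.47] 0.0359
0.1415 [0.1  0.81 0.48] 0.0358
0.139 [0.99 1.15 0.46] 0.0357
ledge x [-0.0273  0.158 ] ledge x [-0.0268  0.1576] ledge x [-0.0274  0.158 ] y [-0.1792  0.1774]
ridge 90.8 -77.7 [39.6 60.3] 4.0 z 0.1542
bar ang -0.09077211 n 2531 x at y=.185 -0.053356506 yrange -0.1792661885052719 0.159852411985728 z 0.11228559326816966
20.5333
```

```bash
ls pics
```

```text
both0.png
grip.png
low.png
over.png
rel.png
scene0.png
top0.png
top1.png
```

View pics/rel.png

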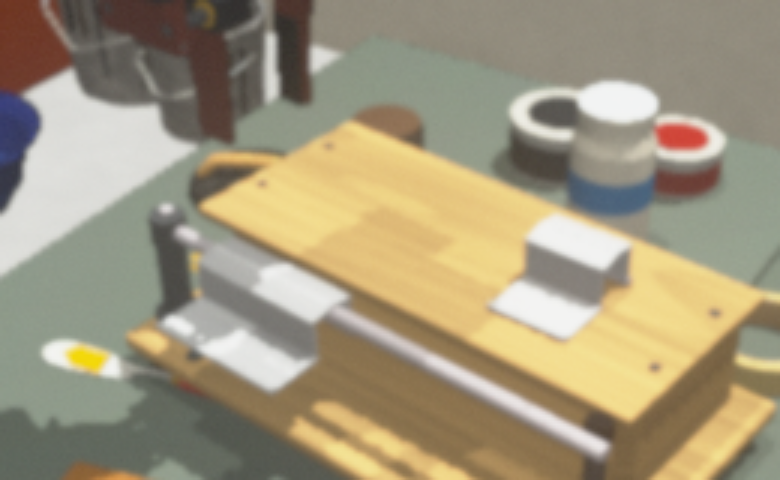

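It hangs astride the bar and the narrow guard is untouched. I move the arm clear and check heights, tilt and bar angle from the top.

Run:
```python
from f import *
manip.move_j([1.127,.091,1.231,0,1.82,-.057]); manip.sleep(.5)
prev=None
for n in("top","scene"):
    im,d,W=cloud(n); S=toS(W); x,y,z=S[...,0],S[...,1],S[...,2]
    m=(abs(x+.025)<.014)&(y>.03)&(y<.125)&(z>.10)&(z<.14); P=S[m]
    c=np.linalg.lstsq(np.c_[P[:,:2]-P[:,:2].mean(0),np.ones(len(P))],P[:,2],rcond=None)[0]
    print(n,"ridge top z",c[2],"slopes",c[:2],len(P))
    g=(z>.105)&(z<.13)&(x<-.002)&(x>-.06)&(y<.15)&(y>0.022); print(" ridge rect",cv2.minAreaRect(S[g][:,:2].astype(np.float32)*1000))
    b=(z>.10)&(z<.13)&(x<-.012)&(x>-.06)&(y<.015)&(y>-.15); q=S[b]; print(" bar angle",np.polyfit(q[:,1],q[:,0],1))
    rep(W)
print(manip.current_clock(),manip.current_contact_force())
```

```text
top ridge top z 0.11933035562355539 slopes [-0.00532924 -0.00074644] 592
 ridge rect ((-26.49413299560547, 85.90300750732422), (127.71898651123047, 36.05009078979492), 89.97286224365234)
 bar angle [-0.00096052 -0.02325791]
ledge x [-0.0249  0.1587] ledge x [-0.0233  0.1585] ledge x [-0.0275  0.1581] y [-0.1775  0.1778]
ridge 91.4 -78.7 [36.2 58. ] 2.8 z 0.1539
bar ang -0.08686037 n 2185 x at y=.185 -0.04785879 yrange -0.17875131250712722 0.1599797829229003 z 0.11553245509838893
scene ridge top z 0.12030225054753232 slopes [0.02474497 0.00920344] 415
 ridge rect ((-24.17106819152832, 86.00813293457031), (42.78030014038086, 127.85610961914062), 0.9414872527122498)
 bar angle [-0.00026447 -0.02634457]
ledge x [-0.0269  0.1583] ledge x [-0.0262  0.1576] ledge x [-0.0288  0.1591] y [-0.1792  0.1772]
ridge 90.2 -77.2 [39.2 59.6] 3.9 z 0.1544
bar ang -0.080662206 n 2543 x at y=.185 -0.050938576 yrange -0.17928762868648876 0.1582952000572058 z 0.11211650397149107
23.1583 [ 0.73794169 -0.27378826 -0.70780391]
```

Every check agrees: ridge top at 0.1195 m (0.120 expected), level, about 3 mm across from the bar axis, bar at about 0 rad, narrow guard unmoved.

```bash
python3 -c "
from rig import manip
manip.job_done(); print(manip.current_clock())"
```

```text
the job is handed in; nothing more can be done
the job is handed in; nothing more can be done
```

The job is handed in: the bar is closed against its stop and the wide guard hangs level astride it. No verdict was reported.

- **What I did:** I pushed the bar in with closed fingers until the stop pushed back with 6 N. I then gripped the wide guard by its walls and slid it forward along the ledge at constant height. Once it was past the edge I lowered it about 17 mm over the bar, released it to drop the last part, and moved the arm clear.
- **Last checks (top camera):**
  - Bar angle is about 0.001 rad.
  - The guard's ridge top is at 119.3 mm (120 mm expected when hung).
  - Its slope is under 0.01, it is about 3 mm across from the bar axis, and it is aligned within 0.1°.
  - The narrow guard is within 1 mm of its start.
- **Time:** the clock was about 23 s of the 50 s allowed.
- **Disagreements:**
  - The scene camera's slope came out slightly larger, at 0.025.
  - My generic bar-line fit gave -0.08 to -0.09 rad after the hang, because it took in guard pixels. I used a fit on the bare bar instead.

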